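# Check a flange with a go pin in the leaf fixture

## Robot

A 7-joint arm with a two-finger parallel gripper is mounted at the origin on a cart in front of the work surface, level with it; the furniture and walls round the work are solid. World frame = base frame: x ahead of the robot, y to its left, z up, the work surface at z = 0. Lengths are in mm, angles in rad, forces in N, time in s.
With the tool pointing down it reaches from about 425 to 825 mm from the base axis. Payload 3.6 kg.
Tool frame: the origin (TCP) lies between the finger pads; the fingertips stand 14 mm ahead of it and the grasp point (between the pads) lies 5 mm behind it; z points along the fingers, y is the line along which they close (so a half turn about z gives the same grasp; the last joint's range is limited). The gripper opens to 85 mm and grips with 20 to 120 N. Pads are 22 mm wide; open, the fingers measure 114 mm over their backs; the gripper's body (76 mm by 85 mm) begins 54 mm behind the grasp point. The pads swing forward as they close: fully open they stand 13 mm farther back than shut.
Start: joints at [1.208, 0.615, -0.013, 1.423, 0.008, 1.103, -0.04], TCP at [214.815, -613.448, 245.297] pointing down, gripper open.
Joint ranges: [-3.12, 3.12], [-0.3, 2.06], [-1.34, 1.32], [0.26, 2.42], [-1.36, 4.5], [0.01, 1.98], [-2.84, 2.84]. Speed limits (rad/s): [2.79, 2.79, 3.14, 3.14, 3.14, 3.14, 3.14].

## Interface

Orientations are given as a unit quaternion [x, y, z, w].
In Python, from station import arm gives the robot as it stands.
- The arm moves only by the tool step_arm, never from a script. Its argument "deltas" is a list of rows, each an object of numbers: "dx", "dy", "dz": the shift along the tool's x, y, z each as a share of 0.2 m, from -1 to 1; "ax", "ay", "az": the turn, a rotation vector about the tool's x, y, z each as a share of 360 degrees, from -1 to 1. A call has 1 to 10 rows; each row is the pose to reach, as a shift and turn from the pose commanded when the call began, along the tool's axes at that moment, turning the shorter way round; what a row does not reach only later rows make up. A row lasts 1/8 s, in which the tool goes at most 62.5 mm and 10.7 degrees, less where a joint would pass 70% of its speed; a pose out of reach is approached as far as the arm can. A call with a number of a shift or a turn outside -1 to 1 is refused whole. A call with a gripper value outside its range is refused whole. "gripper" is the opening, from 0 (shut) to 1 (fully open), set as the call begins (left out, the last holds). The fingers move at their own pace and stop on an object; "grip_force" is the grip in N (left out, the last holds). Time passes only in rows, so rows that repeat a pose let the fingers close. It gives the time, the measured TCP pose, the force, the opening and the grip force at its end, in the units of the state.
- arm.get_obs(): the state, without advancing time (a new reading comes with each control period).
- arm.capture(name): name is "scene" or "top"; returns a dict with "img" (400x640x3 uint8, red, green, blue), "z_map" (400x640 float32, mm along the optical axis (not along the pixel's ray), 0 where there is no reading), "camera_matrix" (3x3 intrinsics, pixels), "R" (3x3) and "t" (3): a world point X has camera coordinates R X + t. Camera axes: x right, y down, z forward; pixel columns grow to the right and rows downward; lengths in mm; the calibration is good to about 2 mm. A picture is of the moment at which its call begins.
- arm.hand_in(): hands the job in; it is judged then, once.
The state is a dict: "t": time; "qpos": joint angles; "joint_vel": joint speeds; "tau": joint torques, N m; "ee_pos": TCP position; "orientation": TCP orientation; "contact_force": force on the tool from outside, world axes, zero at the start; "moment": the same for the moment, N m; "gripper_width": opening from 0.0 (shut) to 1.0 (fully open); "grasp_force": force on a finger pad.
Only numpy, scipy, OpenCV 4.12 (cv2) and the standard library are available. Lean on these libraries where they do the work, as an engineer would, in place of code of your own. Each camera call takes 0.05 s, during which the arm holds its last target. There are 200 camera calls.

## Task

Check the bolt hole of the loose steel flange: set it hub up into the nest of the blue checking fixture, swing the hinged leaf all the way down over it, then put the green-handled go pin down through the bush in the leaf and the flange hole until its handle sits on the bush. Leave the red-handled pin standing in the wooden stand.

Things in the scene. Friction and masses are not known exactly. Their poses are not given: they have to be found in the camera images.
- fixture: Checking fixture, fixed to the bench: blue base with a dark steel top plate, 138 mm (its x) by 84 mm (its y) by 26 mm high. Origin on the bench under the centre of the nest, z up; its -x side faces the robot, the hinge is on its +x side. The base reaches from x = -64 to x = +74 mm. Two hinge ears on the far edge rise to 52 mm.
- nest (a point): Centre of the nest floor: the fixture's top, 26 mm above the bench; axes as the fixture. The flange lies here, length along x (either way round), between six 8 mm dowels with cone tops, 8.5 mm high: one beyond each lug end (x = +-55 mm), one on each side of each lug (x = +-36, y = +-20.8 mm). Play is 1.75 mm each way.
- check_hole (a point): Mouth of the 12.8 mm through hole in the base, in the nest floor 34 mm from the nest's centre on the robot's side (-x), right under the near lug hole of a seated flange; z up.
- leaf (a joint): Angle of the fixture's hinged aluminium leaf, rad: 0 = closed, level over the flange; 1.95 = wide open, leaning away from the robot. Stiff: it stays where it is left. Axis along the fixture's y at its x = +64, z = 42.5 mm; positive lifts the free end up and over to +x. Plate 120 x 62 x 10 mm with a 40 mm square window round the hub and one bush; closed, its top is 47.5 mm above the bench.
- leaf_knob (a point): Centre of the black ball knob (24 mm) on a short stud at the leaf's free end, 149.5 mm from the hinge axis; it moves with the leaf. Closed it stands 85.5 mm to the -x side of the fixture's origin, 42.5 mm above the bench, clear in front of the base.
- bush_top (a point): Centre of the mouth of the steel bush in the leaf (22 mm outside, 12.8 mm hole), on its upper face. With the leaf closed it lies straight above check_hole, 51.5 mm above the bench. It moves with the leaf; its z is the hole's axis.
- flange: Loose steel two-lug flange, 0.2 kg: 98 mm long (its x), 48 mm wide, 10 mm thick, round lugs of 30 mm with a 15 mm hole at x = +-34 mm; in the middle a hub of 26 mm diameter stands up from the flange, its top 32 mm above the underside. Origin at the centre of the underside, z up through the hub. Both ends are alike.
- go_pin: Go pin with a ribbed green handle, standing tip down in one of the two holes of the wooden stand: steel shank 10 mm diameter, 46 mm long with a tapered nose, then the handle, 17 mm diameter and 40 mm long (86 mm overall). Origin at the tip, z up along the pin to the handle. In the stand the shank is down in the hole and the handle's shoulder rests on the stand.
- go_pin_shoulder (a point): Centre of the underside of the green handle, 46 mm above the pin's tip: the shoulder that comes to rest on the bush; z up along the pin.
- nogo_pin: The same pin with a red handle, in the other hole of the stand; to be left there. Origin at its tip.
- pin_stand: Fixed wooden block for the pins, 112 mm (x) by 46 mm (y), 50 mm high, with two 12.8 mm holes at x = +-30 mm. Origin at the centre of its underside, z up.
Not all that is in view belongs to the job. Of the things like the go_pin, leave any that is orange; of the rest the smaller one is meant.

How it is judged:
By the outcome, as a careful person would: the job done as asked, in the order asked, and still so for the second after the job is handed in, with the robot touching nothing.
It also fails if it takes over 72 s, if anything falls off the work surface, if the arm or the gripper's body presses on something with over 40 N, if the wrist force passes 120 N, or if a joint passes its speed limit or range.

## Working session

There is one attempt and no reset: what is moved stays moved. The work goes in short steps, Python scripts to look and compute and a tool call to move; the robot and the scene stay as the last step left them, time stands still between calls to the robot, and variables do not carry over. Pictures are saved under pics/ and viewed, at most 10 in all, crops included, and the job is handed in when it is done.

Besides the shell and the picture viewer there is one more tool, called after "Call:" as name([rows], argument=value, ...), one row to a line, values as JSON. step_arm: Moves the arm, as the interface text tells. Its arguments: {"type":"object","properties":{"deltas":{"type":"array","items":{"type":"object","properties":{"dx":{"type":"number","minimum":-1,"maximum":1},"dy":{"type":"number","minimum":-1,"maximum":1},"dz":{"type":"number","minimum":-1,"maximum":1},"ax":{"type":"number","minimum":-1,"maximum":1},"ay":{"type":"number","minimum":-1,"maximum":1},"az":{"type":"number","minimum":-1,"maximum":1}}}},"gripper":{"type":"number"},"grip_force":{"type":"number"}},"required":["deltas"]}

```bash
mkdir -p pics; ls; cat > h.py <<'E'
import numpy as np, cv2
from station import arm
def cap(n):
    c=arm.capture(n); return c
def save(c,f,crop=None,s=1):
    im=c["img"][:,:,::-1]
    if crop: x0,y0,x1,y1=crop; im=im[y0:y1,x0:x1]
    cv2.imwrite("pics/"+f,cv2.resize(im,None,fx=s,fy=s,interpolation=cv2.INTER_CUBIC))
def cloud(c):
    z=c["z_map"].astype(float);K=np.array(c["camera_matrix"])
    v,u=np.mgrid[:z.shape[0],:z.shape[1]]
    P=np.stack([(u-K[0,2])/K[0,0]*z,(v-K[1,2])/K[1,1]*z,z],-1)
    W=(P-np.array(c["t"]))@np.array(c["R"]); W[z==0]=np.nan
    return W
E
python3 - <<'E'
from h import *
o=arm.get_obs();print(o)
for n in("scene","top"):
    c=cap(n);np.save(n+"0.npy",c,allow_pickle=True);save(c,n+"0.png",None,1.25)
    print(n,np.array(c["camera_matrix"]).round(1).tolist(),np.array(c["R"]).round(3).tolist(),np.array(c["t"]).round(1))
E
```

```text
pics
{'t': 0.0, 'qpos': array([ 1.20748534,  0.61591405, -0.0126398 ,  1.42493798,  0.00811095,
        1.10340037, -0.04040333]), 'joint_vel': array([-0.00144807, -0.00065989, -0.00061974,  0.00090654, -0.00064308,
        0.0011766 , -0.00163618]), 'tau': array([-4.29923421e-05, -4.69219780e+01,  2.58965828e-01, -1.71033829e+01,
        9.93969210e-03,  9.73959512e-03, -7.03051953e-06]), 'ee_pos': array([ 214.58242786, -612.7679049 ,  244.12845059]), 'orientation': array([ 9.85845098e-01,  1.67653633e-01, -2.35936604e-04, -1.28323416e-03]), 'contact_force': array([-0.8634402 ,  0.11088517,  0.30706463]), 'moment': array([-0.04861159, -0.04887858, -0.01795681]), 'grasp_force': 0.0, 'gripper_width': 0.9983795523857115}
scene [[402.8, 0.0, 310.6], [0.0, 402.8, 197.4], [0.0, 0.0, 1.0]] [[0.734, -0.679, 0.016], [-0.395, -0.446, -0.803], [0.552, 0.583, -0.596]] [-389.2  265.4  566.8]
top [[421.6, 0.0, 321.2], [0.0, 421.6, 203.8], [0.0, 0.0, 1.0]] [[0.014, -1.0, 0.011], [-0.984, -0.016, -0.179], [0.179, -0.008, -0.984]] [ -12.3  566.7 1046.1]
```

View pics/scene0.png

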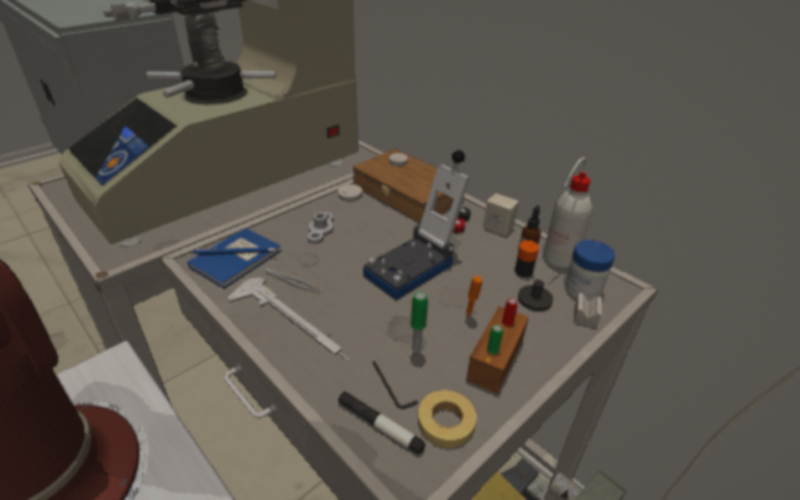

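View pics/top0.png

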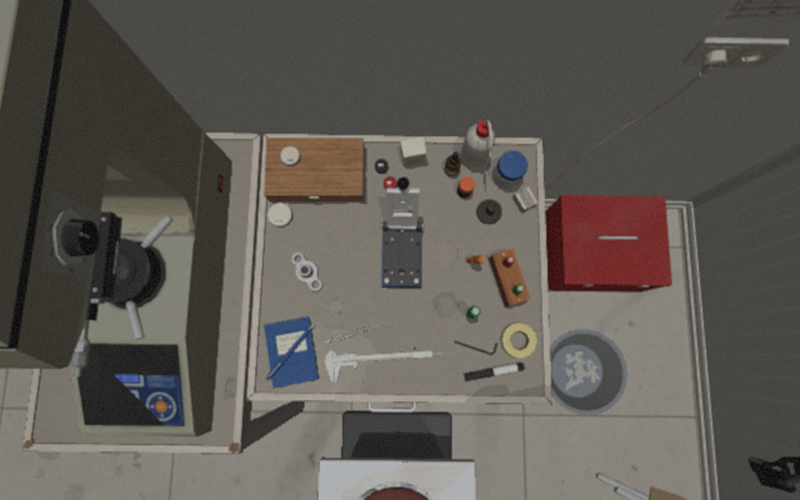

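The candidates for the go pin in scene0 are:
- Green pin in the stand at (495,340).
- Larger green pin standing loose at (418,312).
- Orange one at (474,290).
- Red no-go pin at (510,312).

The smaller green one, in the wooden stand, fits the description. The flange is at (320,225) in scene0 and (306,271) in top0. The fixture is at (402,255) in top0, with its leaf open.

```bash
python3 - <<'E'
from h import *
T=np.load("top0.npy",allow_pickle=True).item();S=np.load("scene0.npy",allow_pickle=True).item()
a=cv2.resize(T["img"][140:260,220:440,::-1],None,fx=3.6,fy=3.6,interpolation=cv2.INTER_CUBIC)[:,:790]
b=cv2.resize(S["img"][110:310,240:440,::-1],None,fx=3,fy=3,interpolation=cv2.INTER_CUBIC)
cv2.imwrite("pics/tc.png",a);cv2.imwrite("pics/sc.png",b)
W=cloud(T)
g=W[:,:,2]
# table plane check
m=(np.abs(g)<15)&(W[:,:,0]>300)&(W[:,:,0]<800)&(abs(W[:,:,1])<280)
A=np.c_[W[m][:,:2],np.ones(m.sum())];print("plane top",np.linalg.lstsq(A,g[m],rcond=None)[0],np.median(g[m]))
Ws=cloud(S);gs=Ws[:,:,2];m=(np.abs(gs)<15)&(Ws[:,:,0]>300)&(Ws[:,:,0]<800)&(abs(Ws[:,:,1])<280)
print("plane scene",np.median(gs[m]))
for n,(u,v) in dict(flangehub=(245,217),fixture=(322,210),goh=(415,231),red=(407,208),big=(379,250),orange=(381,208),knob=(323,147),stand=(411,222)).items():
    print(n,W[v-1:v+2,u-1:u+2].reshape(-1,3)[[0,4,8]].round(0).tolist())
E
```

```text
plane top [-0.00259066  0.00434244  2.45308147] 0.3226532444019512
plane scene -0.9402112722092051
flangehub [[535.0, 200.0, 26.0], [533.0, 197.0, 26.0], [530.0, 194.0, 30.0]]
fixture [[558.0, -3.0, 23.0], [555.0, -6.0, 25.0], [552.0, -9.0, 27.0]]
goh [[497.0, -234.0, 95.0], [495.0, -237.0, 91.0], [492.0, -239.0, 92.0]]
red [[555.0, -216.0, 93.0], [552.0, -218.0, 91.0], [550.0, -221.0, 91.0]]
big [[447.0, -141.0, 115.0], [445.0, -144.0, 115.0], [442.0, -146.0, 115.0]]
orange [[558.0, -154.0, 70.0], [554.0, -155.0, 77.0], [552.0, -158.0, 74.0]]
knob [[677.0, -2.0, 195.0], [675.0, -5.0, 194.0], [673.0, -7.0, 192.0]]
stand [[525.0, -234.0, 52.0], [523.0, -237.0, 51.0], [520.0, -239.0, 53.0]]
```

View pics/tc.png

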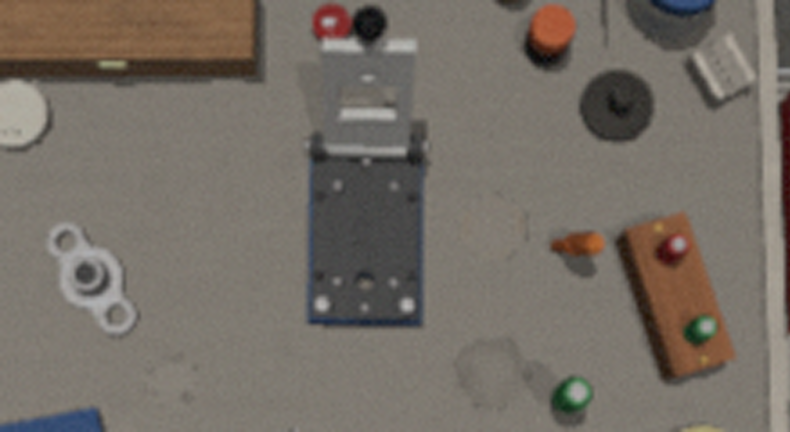

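View pics/sc.png

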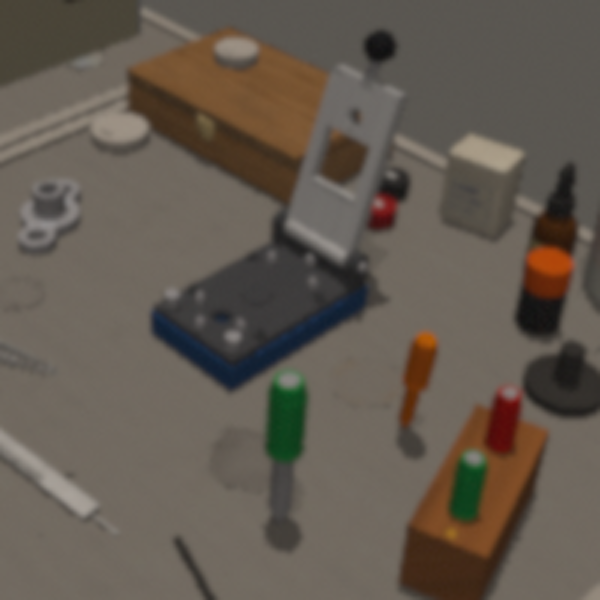

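The green pin in the stand, at (703,328) in the tc crop, is plainly smaller than the loose green pin at (574,394). I choose the one in the stand. The flange lies hub up with its lugs at (66,240) and (116,316). The nest dowels show at (338,186), (394,186), (337,281), (393,281), (366,160) and (364,307).

```bash
cat >> h.py <<'E'
def proj(c,X):
    p=np.atleast_2d(X)@np.array(c["R"]).T+np.array(c["t"]); q=p@np.array(c["camera_matrix"]).T
    return q[:,:2]/q[:,2:]
def ray(c,uv,z):  # intersect pixel ray with height z
    R=np.array(c["R"]);t=np.array(c["t"]);K=np.array(c["camera_matrix"])
    o=-R.T@t; d=R.T@np.linalg.solve(K,np.array([uv[0],uv[1],1.])); return o+d*(z-o[2])/d[2]
def tri(cs,uvs):
    A=[]
    for c,uv in zip(cs,uvs):
        P=np.array(c["camera_matrix"])@np.c_[np.array(c["R"]),np.array(c["t"])]
        A+= [uv[0]*P[2]-P[0],uv[1]*P[2]-P[1]]
    v=np.linalg.svd(np.array([a/np.linalg.norm(a[:3]) for a in A]))[2][-1]; return v[:3]/v[3]
def blob(c,uv,r,f):
    """weighted centroid of weight image f(hsv,img) near uv"""
    im=c["img"]; x,y=int(round(uv[0])),int(round(uv[1]))
    w=f(im[y-r:y+r+1,x-r:x+r+1].astype(float)); yy,xx=np.mgrid[y-r:y+r+1,x-r:x+r+1]
    return np.array([(w*xx).sum(),(w*yy).sum()])/w.sum()
def bright(p): g=p.mean(-1); return np.clip(g-np.percentile(g,75),0,None)
def dark(p): g=p.mean(-1); return np.clip(np.percentile(g,25)-g,0,None)
tc=lambda x,y:((x+.5)/3.6-.5+220,(y+.5)/3.6-.5+140)
sc=lambda x,y:((x+.5)/3-.5+240,(y+.5)/3-.5+110)
E
python3 - <<'E'
from h import *
from scipy.optimize import least_squares
T=np.load("top0.npy",allow_pickle=True).item();S=np.load("scene0.npy",allow_pickle=True).item()
D=np.array([[36,20.8],[36,-20.8],[-36,20.8],[-36,-20.8],[55,0],[-55,0],[-34,0]]);Z=np.array([34.]*6+[25.])
tp=[tc(*p) for p in [(338,186),(394,186),(337,281),(393,281),(366,160),(364,307),(365,281)]]
sp=[sc(*p) for p in [(271,254),(310,260),(199,295),(200,320),(238,322),(222,317)]]
tr=[blob(T,p,2,bright if i<6 else dark) for i,p in enumerate(tp)]
print(np.round(np.array(tr)-tp,1).tolist())
def mod(p):
    c,s=np.cos(p[2]),np.sin(p[2]); return np.c_[D@np.array([[c,s],[-s,c]])+p[:2],Z]
for nm,q in(("pick",tp),("blob",tr)):
    r=least_squares(lambda p:(proj(T,mod(p))-q).ravel(),[560,0,0],loss="soft_l1");print("fix top",nm,r.x.round(3),np.round((proj(T,mod(r.x))-q),1).tolist())
pS=proj(S,mod(r.x));print("pred scene crop",((pS-[240,110]+.5)*3-.5).round(0).tolist())
# flange
def tr2(n,a,b):
    X=tri([T,S],[tc(*a),sc(*b)]);print(n,X.round(1),"top@z",ray(T,tc(*a),X[2]).round(1),"scene@z",ray(S,sc(*b),X[2]).round(1))
tr2("lugA",(66,240),(63,187));tr2("lugB",(116,316),(37,236))
tr2("hub",(89,272),(50,187));tr2("gotop",(706,324),(474,458));tr2("redtop",(678,242),(510,391));tr2("knob",(370,22),(380,45))
for n,p in(("lugA",(66,240)),("lugB",(116,316))): print(n,ray(T,tc(*p),10).round(1))
print("hub",ray(T,tc(89,272),32).round(1))
E
```

```text
[[-0.2, -0.4], [-0.1, -0.1], [-0.1, -0.1], [0.0, 0.3], [-0.2, -1.9], [0.1, 0.0], [-0.4, -1.5]]
fix top pick [ 5.68418e+02 -3.55900e+00  5.00000e-03] [[-0.1, -0.3], [0.0, -0.1], [-0.2, 0.1], [0.1, 0.3], [0.0, 0.0], [0.2, 0.1], [-0.1, -0.1]]
fix top blob [ 5.6949e+02 -3.2440e+00  5.0000e-03] [[-0.0, -0.3], [-0.0, -0.4], [-0.2, -0.2], [-0.0, -0.4], [0.1, 1.5], [-0.0, -0.3], [0.2, 1.1]]
pred scene crop [[272.0, 251.0], [313.0, 276.0], [200.0, 291.0], [241.0, 319.0], [310.0, 253.0], [200.0, 316.0], [222.0, 314.0]]
lugA [564.2 220.2   9.2] top@z [564.  220.3   9.2] scene@z [564.3 220.1   9.2]
lugB [508.1 180.5   6.7] top@z [507.7 180.8   6.7] scene@z [508.6 180.2   6.7]
hub [536.6 198.   31.8] top@z [536.6 198.   31.8] scene@z [536.5 198.1  31.8]
gotop [ 498.4 -239.6   87.9] top@z [ 498.6 -239.9   87.9] scene@z [ 498.2 -239.5   87.9]
redtop [ 555.6 -221.3   89. ] top@z [ 555.8 -221.5   89. ] scene@z [ 555.4 -221.2   89. ]
knob [680.5  -3.1 184.3] top@z [680.8  -3.4 184.3] scene@z [680.1  -2.9 184.3]
lugA [563.9 220.1  10. ]
lugB [507.3 180.3  10. ]
hub [536.6 198.   32. ]
```

```bash
cat >> h.py <<'E'
import json,os
def pl(*targets):
    """targets (x,y,z,yawdeg): print chained shares; first from cmd.json pose, each a separate call"""
    p=json.load(open("cmd.json"))
    for t in targets:
        a=np.radians(p[3]); d=np.array(t[:3])-p[:3]
        s=[np.cos(a)*d[0]+np.sin(a)*d[1],np.sin(a)*d[0]-np.cos(a)*d[1],-d[2]]
        s=np.round(np.array(s)/200,3); az=round(-(t[3]-p[3])/360,4)
        print(t,"dx,dy,dz",s.tolist(),"az",az,"rows",int(np.ceil(max(np.linalg.norm(s)*200/62.5,abs(az)*360/10.7))))
        s=s*200
        p=[p[0]+np.cos(a)*s[0]+np.sin(a)*s[1],p[1]+np.sin(a)*s[0]-np.cos(a)*s[1],p[2]-s[2],p[3]-az*360]
    return p
def setp(p): json.dump([float(v) for v in p],open("cmd.json","w"))
def ob():
    o=arm.get_obs();q=o["orientation"];print(round(o["t"],2),o["ee_pos"].round(1),"yaw",np.degrees(2*np.arctan2(q[1],q[0])).round(2),"F",o["contact_force"].round(1),"w",round(o["gripper_width"],3),round(o["grasp_force"],1),"cmd",np.round(json.load(open("cmd.json")),1),"tilt",q[2:].round(4))
E
python3 - <<'E'
from h import *
setp([214.815,-613.448,245.297,19.3]);ob()
setp(pl((360,-430,260,19.3),(450,-200,260,19.3),(490,0,260,26),(536.4,198.8,150,35.1)))
E
```

```text
0.1 [ 214.6 -612.8  244.2] yaw 19.3 F [-0.7 -0.  -1.5] w 1.0 0.0 cmd [ 214.8 -613.4  245.3   19.3] tilt [-0.0002 -0.0012]
(360, -430, 260, 19.3) dx,dy,dz [0.988, -0.626, -0.074] az -0.0 rows 4
(450, -200, 260, 19.3) dx,dy,dz [0.805, -0.936, 0.0] az -0.0 rows 4
(490, 0, 260, 26) dx,dy,dz [0.519, -0.878, 0.0] az -0.0186 rows 4
(536.4, 198.8, 150, 35.1) dx,dy,dz [0.645, -0.792, 0.55] az -0.0253 rows 4
```

Call:
step_arm([
  {"dx": 0.988, "dy": -0.626, "dz": -0.074},
  {"dx": 0.988, "dy": -0.626, "dz": -0.074},
  {"dx": 0.988, "dy": -0.626, "dz": -0.074},
  {"dx": 0.988, "dy": -0.626, "dz": -0.074},
  {"dx": 0.988, "dy": -0.626, "dz": -0.074},
])

```text
$.deltas[0]: bad value
```

Call:
step_arm([
  {"dx": 0.805, "dy": -0.936},
  {"dx": 0.805, "dy": -0.936},
  {"dx": 0.805, "dy": -0.936},
  {"dx": 0.805, "dy": -0.936},
  {"dx": 0.805, "dy": -0.936},
])

```text
$.deltas[0]: bad value
```

Call:
step_arm([
  {"dx": 0.519, "dy": -0.878, "az": -0.0186},
  {"dx": 0.519, "dy": -0.878, "az": -0.0186},
  {"dx": 0.519, "dy": -0.878, "az": -0.0186},
  {"dx": 0.519, "dy": -0.878, "az": -0.0186},
])

```text
$.deltas[0]: bad value
```

Call:
step_arm([
  {"dx": 0.645, "dy": -0.792, "dz": 0.55, "az": -0.0253},
  {"dx": 0.645, "dy": -0.792, "dz": 0.55, "az": -0.0253},
  {"dx": 0.645, "dy": -0.792, "dz": 0.55, "az": -0.0253},
  {"dx": 0.645, "dy": -0.792, "dz": 0.55, "az": -0.0253},
  {"dx": 0.645, "dy": -0.792, "dz": 0.55, "az": -0.0253},
  {"dx": 0.645, "dy": -0.792, "dz": 0.55, "az": -0.0253},
])

```text
$.deltas[0]: bad value
```

```bash
python3 - <<'E'
from h import *
ob()
pl((536.4,198.6,29,35.1))
E
```

```text
0.1 [ 214.6 -612.8  244.2] yaw 19.3 F [-0.7 -0.  -1.5] w 1.0 0.0 cmd [536.5 198.9 150.1  35.1] tilt [-0.0002 -0.0012]
(536.4, 198.6, 29, 35.1) dx,dy,dz [-0.001, 0.001, 0.605] az 0.0 rows 2
```

Call:
step_arm([
  {"dx": 0.988, "dy": -0.626, "dz": -0.074, "ax": 0, "ay": 0, "az": 0},
  {"dx": 0.988, "dy": -0.626, "dz": -0.074, "ax": 0, "ay": 0, "az": 0},
  {"dx": 0.988, "dy": -0.626, "dz": -0.074, "ax": 0, "ay": 0, "az": 0},
  {"dx": 0.988, "dy": -0.626, "dz": -0.074, "ax": 0, "ay": 0, "az": 0},
  {"dx": 0.988, "dy": -0.626, "dz": -0.074, "ax": 0, "ay": 0, "az": 0},
])

```text
t: 0.72
ee_pos: [364.0, -425.3, 260.2]
orientation: [0.985, 0.172, 0.001, -0.001]
contact_force: [-0.9, -0.1, 0.3]
gripper_width: 1.003
grasp_force: 0.0
```

Call:
step_arm([
  {"dx": 0.805, "dy": -0.936, "dz": 0, "ax": 0, "ay": 0, "az": 0},
  {"dx": 0.805, "dy": -0.936, "dz": 0, "ax": 0, "ay": 0, "az": 0},
  {"dx": 0.805, "dy": -0.936, "dz": 0, "ax": 0, "ay": 0, "az": 0},
  {"dx": 0.805, "dy": -0.936, "dz": 0, "ax": 0, "ay": 0, "az": 0},
  {"dx": 0.805, "dy": -0.936, "dz": 0, "ax": 0, "ay": 0, "az": 0},
])

```text
t: 1.35
ee_pos: [451.7, -195.2, 260.0]
orientation: [0.985, 0.172, 0.0, -0.001]
contact_force: [0.2, -1.2, 0.5]
gripper_width: 1.001
grasp_force: 0.0
```

Call:
step_arm([
  {"dx": 0.519, "dy": -0.878, "dz": 0, "ax": 0, "ay": 0, "az": -0.0186},
  {"dx": 0.519, "dy": -0.878, "dz": 0, "ax": 0, "ay": 0, "az": -0.0186},
  {"dx": 0.519, "dy": -0.878, "dz": 0, "ax": 0, "ay": 0, "az": -0.0186},
  {"dx": 0.519, "dy": -0.878, "dz": 0, "ax": 0, "ay": 0, "az": -0.0186},
])

```text
t: 1.85
ee_pos: [490.4, 2.8, 260.0]
orientation: [0.974, 0.227, 0.0, -0.001]
contact_force: [0.8, -0.5, -0.8]
gripper_width: 0.997
grasp_force: 0.0
```

Call:
step_arm([
  {"dx": 0.645, "dy": -0.792, "dz": 0.55, "ax": 0, "ay": 0, "az": -0.0253},
  {"dx": 0.645, "dy": -0.792, "dz": 0.55, "ax": 0, "ay": 0, "az": -0.0253},
  {"dx": 0.645, "dy": -0.792, "dz": 0.55, "ax": 0, "ay": 0, "az": -0.0253},
  {"dx": 0.645, "dy": -0.792, "dz": 0.55, "ax": 0, "ay": 0, "az": -0.0253},
  {"dx": 0.645, "dy": -0.792, "dz": 0.55, "ax": 0, "ay": 0, "az": -0.0253},
  {"dx": 0.645, "dy": -0.792, "dz": 0.55, "ax": 0, "ay": 0, "az": -0.0253},
])

```text
t: 2.6
ee_pos: [537.4, 195.7, 149.8]
orientation: [0.954, 0.3, -0.0, 0.001]
contact_force: [-0.0, -0.9, -0.1]
gripper_width: 1.001
grasp_force: 0.0
```

```bash
python3 - <<'E'
from h import *
ob()
T=cap("top");save(T,"a.png",(180,120,400,280),3.6);np.save("t1.npy",T,allow_pickle=True);ob()
pl((536.4,198.6,29,35.1))
E
```

```text
2.6 [537.4 195.7 149.8] yaw 34.9 F [-0.  -0.9 -0.1] w 1.001 0.0 cmd [536.5 198.9 150.1  35.1] tilt [-0.0005  0.0013]
2.65 [537.5 195.5 150.3] yaw 34.85 F [ 0.4 -0.7 -0.3] w 0.998 0.0 cmd [536.5 198.9 150.1  35.1] tilt [-0.0001  0.0012]
(536.4, 198.6, 29, 35.1) dx,dy,dz [-0.001, 0.001, 0.605] az 0.0 rows 2
```

View pics/a.png

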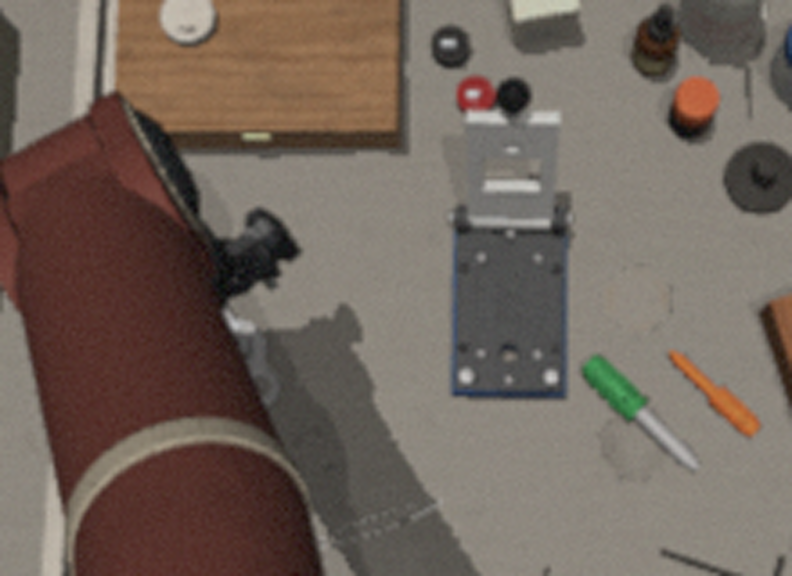

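The larger loose green pin and the orange pin now lie flat, at (640,410) and (715,395) in the crop. They're clear of the fixture and out of the way. The flange is still partly visible at (260,355) under the arm. I'll use the measured pose as the reference.

```bash
python3 - <<'E'
from h import *
setp((537.5,195.6,150.2,34.9)); pl((536.4,198.5,60,35.1),(536.4,198.5,26,35.1))
E
```

```text
(536.4, 198.5, 60, 35.1) dx,dy,dz [0.004, -0.015, 0.451] az -0.0006 rows 2
(536.4, 198.5, 26, 35.1) dx,dy,dz [-0.0, -0.0, 0.17] az 0.0 rows 1
```

Call:
step_arm([
  {"dx": 0.004, "dy": -0.015, "dz": 0.3, "ax": 0, "ay": 0, "az": 0},
  {"dx": 0.004, "dy": -0.015, "dz": 0.45, "ax": 0, "ay": 0, "az": 0},
  {"dx": 0.004, "dy": -0.015, "dz": 0.54, "ax": 0, "ay": 0, "az": 0},
  {"dx": 0.004, "dy": -0.015, "dz": 0.62, "ax": 0, "ay": 0, "az": 0},
  {"dx": 0.004, "dy": -0.015, "dz": 0.62, "ax": 0, "ay": 0, "az": 0},
])

```text
t: 3.28
ee_pos: [535.4, 201.1, 25.8]
orientation: [0.954, 0.301, -0.0, 0.0]
contact_force: [0.1, 0.2, -0.6]
gripper_width: 1.004
grasp_force: 0.0
```

Call:
step_arm([
  {"dx": 0, "dy": 0, "dz": 0, "ax": 0, "ay": 0, "az": 0},
  {"dx": 0, "dy": 0, "dz": 0, "ax": 0, "ay": 0, "az": 0},
  {"dx": 0, "dy": 0, "dz": 0, "ax": 0, "ay": 0, "az": 0},
  {"dx": 0, "dy": 0, "dz": 0, "ax": 0, "ay": 0, "az": 0},
  {"dx": 0, "dy": 0, "dz": 0, "ax": 0, "ay": 0, "az": 0},
  {"dx": 0, "dy": 0, "dz": 0, "ax": 0, "ay": 0, "az": 0},
], gripper=0.0, grip_force=60)

```text
t: 4.03
ee_pos: [535.9, 201.9, 27.0]
orientation: [0.953, 0.302, 0.001, -0.0]
contact_force: [-0.6, -0.9, 5.7]
gripper_width: 0.273
grasp_force: 59.6
```

```bash
python3 - <<'E'
from h import *
setp((535.6,201.6,26.2,35.1)); setp(pl((535.6,201.6,110,35.1),(568,-3.5,110,0.3)))
E
```

```text
(535.6, 201.6, 110, 35.1) dx,dy,dz [0.0, 0.0, -0.419] az -0.0 rows 2
(568, -3.5, 110, 0.3) dx,dy,dz [-0.457, 0.932, -0.0] az 0.0967 rows 4
```

Call:
step_arm([
  {"dx": 0, "dy": 0, "dz": -0.2, "ax": 0, "ay": 0, "az": 0},
  {"dx": 0, "dy": 0, "dz": -0.419, "ax": 0, "ay": 0, "az": 0},
  {"dx": 0, "dy": 0, "dz": -0.419, "ax": 0, "ay": 0, "az": 0},
])

```text
t: 4.4
ee_pos: [537.3, 202.7, 112.7]
orientation: [0.953, 0.302, 0.003, -0.0]
contact_force: [-0.1, 0.1, -3.1]
gripper_width: 0.277
grasp_force: 59.6
```

Call:
step_arm([
  {"dx": -0.1, "dy": 0.2, "dz": 0, "ax": 0, "ay": 0, "az": 0.02},
  {"dx": -0.2, "dy": 0.4, "dz": 0, "ax": 0, "ay": 0, "az": 0.04},
  {"dx": -0.3, "dy": 0.6, "dz": 0, "ax": 0, "ay": 0, "az": 0.065},
  {"dx": -0.4, "dy": 0.8, "dz": 0, "ax": 0, "ay": 0, "az": 0.085},
  {"dx": -0.457, "dy": 0.932, "dz": 0, "ax": 0, "ay": 0, "az": 0.0967},
  {"dx": -0.457, "dy": 0.932, "dz": 0, "ax": 0, "ay": 0, "az": 0.0967},
  {"dx": -0.457, "dy": 0.932, "dz": 0, "ax": 0, "ay": 0, "az": 0.0967},
])

```text
t: 5.28
ee_pos: [566.7, -1.9, 108.6]
orientation: [1.0, 0.003, -0.001, -0.001]
contact_force: [-0.0, 0.2, -1.5]
gripper_width: 0.274
grasp_force: 59.5
```

```bash
python3 - <<'E'
from h import *
ob();S=cap("scene");np.save("s1.npy",S,allow_pickle=True);T=cap("top");np.save("t2.npy",T,allow_pickle=True);ob()
a=cv2.resize(S["img"][100:260,260:440,::-1],None,fx=2.7,fy=2.7,interpolation=cv2.INTER_CUBIC)
b=cv2.resize(T["img"][130:290,270:380,::-1],None,fx=2.7,fy=2.7,interpolation=cv2.INTER_CUBIC)
cv2.imwrite("pics/b.png",np.hstack([a,b]))
E
```

```text
5.28 [566.7  -1.9 108.6] yaw 0.39 F [-0.   0.2 -1.5] w 0.274 59.5 cmd [ 5.68e+02 -3.50e+00  1.10e+02  3.00e-01] tilt [-0.0015 -0.0006]
5.38 [567.1  -1.2 109.2] yaw 0.48 F [ 0.3 -0.4 -2.4] w 0.28 59.5 cmd [ 5.68e+02 -3.50e+00  1.10e+02  3.00e-01] tilt [-0.0009 -0.0007]
```

View pics/b.png

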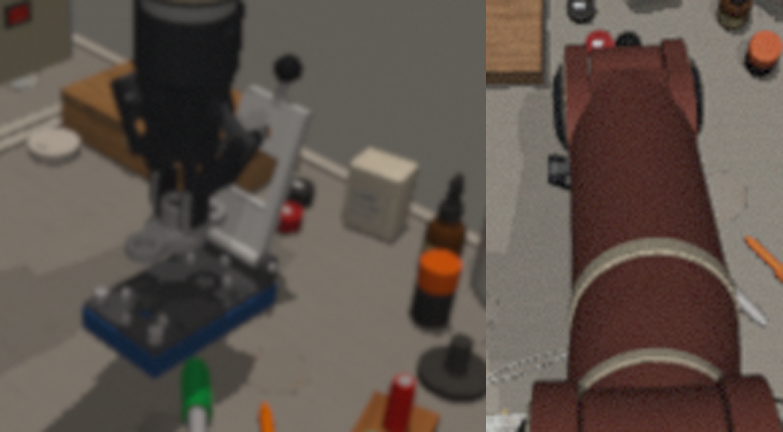

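```bash
python3 - <<'E'
from h import *
from scipy.optimize import least_squares
S=np.load("s1.npy",allow_pickle=True).item();T=np.load("top0.npy",allow_pickle=True).item();S0=np.load("scene0.npy",allow_pickle=True).item()
D=np.array([[36,20.8],[36,-20.8],[-36,20.8],[-36,-20.8],[55,0],[-55,0],[-34,0]])
tp=np.array([tc(*p) for p in [(338,186),(394,186),(337,281),(393,281),(366,160),(364,307),(365,281)]])
sp=np.array([sc(*p) for p in [(271,254),(312,283),(199,295),(238,322),(310,260),(200,320),(222,317)]])
def mod(p,zd):
    c,s=np.cos(p[2]),np.sin(p[2]); return np.c_[D@np.array([[c,s],[-s,c]])+p[:2],[zd]*6+[25]]
for zd in(28,31,34):
    f=lambda p,a,b:np.r_[a*(proj(T,mod(p,zd))-tp).ravel(),b*(proj(S0,mod(p,zd))-sp).ravel()]
    for a,b in((1,0),(0,1),(1,1)):
        r=least_squares(f,[568,-3,0],args=(a,b),loss="soft_l1");print(zd,a,b,r.x.round(3),round(r.cost,2))
b=lambda x,y:((x+.5)/2.7-.5+260,(y+.5)/2.7-.5+100)
for z in(90,94): print(z,"near",ray(S,b(143,243),z).round(1),"far",ray(S,b(215,212),z).round(1),"hubtop",ray(S,b(178,199),z+22).round(1))
W=cloud(S)
for n,p in(("near",(133,247)),("far",(222,208)),("hub",(178,197))):
    u,v=np.round(b(*p)).astype(int);print(n,W[v,u].round(1))
ob()
E
```

```text
28 1 0 [ 5.69344e+02 -3.60000e+00  5.00000e-03] 0.18
28 0 1 [ 5.70333e+02 -1.57600e+00 -1.10000e-02] 1.91
28 1 1 [ 5.69435e+02 -2.89500e+00 -2.00000e-03] 2.99
31 1 0 [ 5.68877e+02 -3.57900e+00  5.00000e-03] 0.15
31 0 1 [ 5.67752e+02 -4.08700e+00 -9.00000e-03] 1.15
31 1 1 [ 5.68437e+02 -3.65300e+00 -1.00000e-03] 1.61
34 1 0 [ 5.68418e+02 -3.55900e+00  5.00000e-03] 0.16
34 0 1 [ 5.65447e+02 -6.31400e+00 -1.00000e-02] 1.09
34 1 1 [ 5.67443e+02 -4.38900e+00  1.00000e-03] 3.7
90 near [531.1  -2.9  90. ] far [600.8  -9.6  90. ] hubtop [568.   -1.1 112. ]
94 near [527.2  -7.   94. ] far [596.4 -13.6  94. ] hubtop [563.6  -5.4 116. ]
near [522.   -2.   90.5]
far [608.1 -10.4  90.2]
hub [573.9   3.6 108.1]
5.38 [567.1  -1.2 109.2] yaw 0.48 F [ 0.3 -0.4 -2.4] w 0.28 59.5 cmd [ 5.68e+02 -3.50e+00  1.10e+02  3.00e-01] tilt [-0.0009 -0.0007]
```

```bash
python3 - <<'E'
from h import *
S=np.load("s1.npy",allow_pickle=True).item()
W=cloud(S);m=(abs(W[...,2]-90.5)<4)&(W[...,0]>500)&(W[...,0]<640)&(abs(W[...,1]+3)<45)
P=W[m];print(m.sum())
from scipy.optimize import minimize
# grid score: points inside flange plate outline
def score(x,y,a):
    c,s=np.cos(a),np.sin(a);q=(P[:,:2]-[x,y])@np.array([[c,-s],[s,c]])
    d=np.minimum(np.hypot(abs(q[:,0])-34,q[:,1])-15,np.hypot(q[:,0],q[:,1])-24)
    return np.minimum(np.clip(d,0,None),6).sum()
best=[]
for a in np.radians(np.arange(-12,8,.5)):
    best.append(min((score(x,y,a),x,y,np.degrees(a)) for x in np.arange(560,576,1) for y in np.arange(-12,8,1)))
best.sort();print(np.round(best[:8],1).tolist())
lug=lambda lo,hi:P[(P[:,0]>lo)&(P[:,0]<hi)]
for lo,hi in((505,545),(590,640)):
    L=lug(lo,hi);print(len(L),L.mean(0).round(1),L.min(0).round(1),L.max(0).round(1))
a=S["img"][165:205,300:350,::-1];a=cv2.convertScaleAbs(a,alpha=1.6)
cv2.imwrite("pics/c.png",cv2.resize(a,None,fx=14,fy=14,interpolation=cv2.INTER_CUBIC))
E
```

```text
274
[[5.6, 565.0, -4.0, -0.5], [5.7, 565.0, -4.0, -1.0], [5.9, 565.0, -4.0, 0.0], [6.3, 565.0, -4.0, -1.5], [6.3, 565.0, -4.0, 0.5], [6.8, 565.0, -4.0, 1.0], [7.2, 565.0, -4.0, -2.0], [7.5, 565.0, -4.0, 1.5]]
107 [530.9  -4.7  89.8] [516.9 -18.3  86.9] [544.5  11.3  92. ]
39 [603.1  -9.4  89.4] [591.  -17.5  86.6] [613.3   3.2  92.2]
```

View pics/c.png

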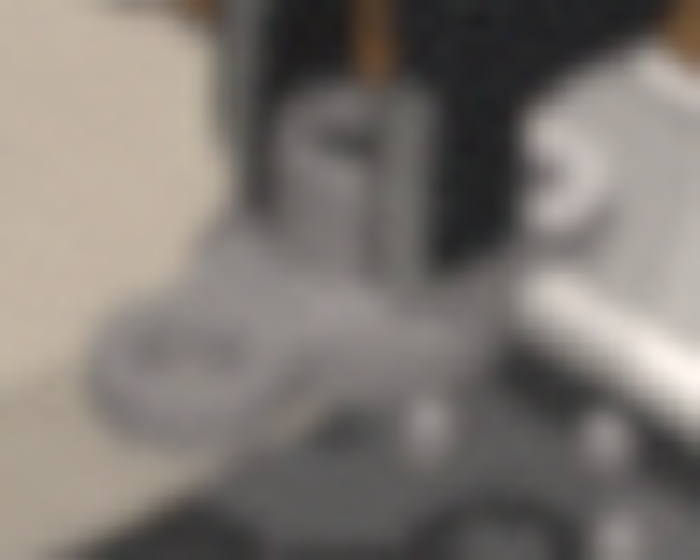

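This enlargement shows the near lug at (188,350) and the hub at (330,130), gripped. What I took for the far lug is the leaf's bush at (560,170). The flange centre sits about 2.5 mm too near in x, so I'll shift it, lower it to just above the dowels and look again.

Call:
step_arm([
  {"dx": 0.012, "dy": -0.001, "dz": 0.1, "ax": 0, "ay": 0, "az": 0},
  {"dx": 0.012, "dy": -0.001, "dz": 0.17, "ax": 0, "ay": 0, "az": 0},
  {"dx": 0.012, "dy": -0.001, "dz": 0.21, "ax": 0, "ay": 0, "az": 0},
  {"dx": 0.012, "dy": -0.001, "dz": 0.21, "ax": 0, "ay": 0, "az": 0},
  {"dx": 0.012, "dy": -0.001, "dz": 0.21, "ax": 0, "ay": 0, "az": 0},
])

```text
t: 6.0
ee_pos: [570.6, -3.0, 68.4]
orientation: [1.0, 0.003, 0.0, -0.0]
contact_force: [0.2, -0.9, -1.6]
gripper_width: 0.273
grasp_force: 59.5
```

```bash
python3 - <<'E'
from h import *
ob();S=cap("scene");np.save("s2.npy",S,allow_pickle=True);ob()
W=cloud(S);S0=np.load("scene0.npy",allow_pickle=True).item()
m=(W[...,2]>40)&(W[...,2]<56)&(W[...,0]>500)&(W[...,0]<560)&(abs(W[...,1]+3)<25)
P=W[m];print(m.sum(),"median z",np.median(P[:,2]).round(1),P.min(0).round(1),P.max(0).round(1))
from scipy.optimize import minimize
def score(x,y,a):
    c,s=np.cos(a),np.sin(a);q=(P[:,:2]-[x,y])@np.array([[c,-s],[s,c]])
    d=np.minimum(np.hypot(abs(q[:,0])-34,q[:,1])-15,np.hypot(q[:,0],q[:,1])-24)
    h=7.5-np.hypot(abs(q[:,0])-34,q[:,1])
    return np.minimum(np.clip(d,0,None),6).sum()+np.clip(h,0,None).sum()
b=sorted((score(x,y,np.radians(a)),x,y,a) for a in np.arange(-4,4.1,1) for x in np.arange(560,578,1) for y in np.arange(-10,6,1))
print(np.round(b[:6],1).tolist())
a=S["img"][165:225,285:365,::-1];a=cv2.convertScaleAbs(a,alpha=1.6)
cv2.imwrite("pics/d.png",cv2.resize(a,None,fx=10,fy=10,interpolation=cv2.INTER_CUBIC))
# predicted pixels (in d.png) of lug hole/outer for nest-centred flange at z=bottom 40 (top 50)
for z in(48,50):
    X=np.array([[568-34,-3.8,z],[568-49,-3.8,z],[568-34,-18.8,z],[568-34,11.2,z]]);print(z,((proj(S,X)-[285,165]+.5)*10).round(0).tolist())
E
```

```text
6.0 [570.6  -3.   68.4] yaw 0.29 F [ 0.2 -0.9 -1.6] w 0.273 59.5 cmd [ 5.68e+02 -3.50e+00  1.10e+02  3.00e-01] tilt [ 0.0005 -0.0001]
6.05 [570.7  -3.1  68.5] yaw 0.29 F [-0.4 -0.3 -1.8] w 0.27 59.5 cmd [ 5.68e+02 -3.50e+00  1.10e+02  3.00e-01] tilt [ 0.0006 -0.    ]
235 median z 49.3 [520.8 -26.4  40.5] [560.   16.   55.2]
[[10.1, 568.0, -5.0, 1.0], [10.6, 568.0, -5.0, 2.0], [10.8, 569.0, -5.0, 2.0], [10.8, 568.0, -6.0, -1.0], [10.8, 568.0, -4.0, 3.0], [10.9, 568.0, -6.0, 0.0]]
48 [[291.0, 414.0], [237.0, 444.0], [341.0, 448.0], [242.0, 381.0]]
50 [[291.0, 406.0], [237.0, 436.0], [341.0, 440.0], [242.0, 373.0]]
```

View pics/d.png

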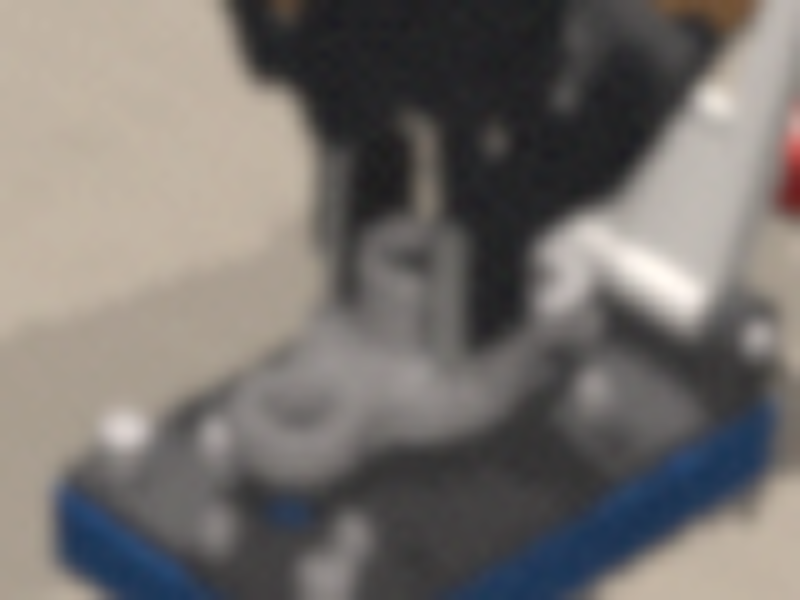

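The nest dowels at (215,435), (355,530) and (215,520) match a nest centre of about (568,-3.8). The lug hole at (299,400) shows the flange about +0.9 mm off in x and -1.2 mm in y. I'll correct that and lower it.

Call:
step_arm([
  {"dx": -0.005, "dy": -0.006, "dz": 0, "ax": 0, "ay": 0, "az": 0},
  {"dx": -0.005, "dy": -0.006, "dz": 0.02, "ax": 0, "ay": 0, "az": 0},
  {"dx": -0.005, "dy": -0.006, "dz": 0.04, "ax": 0, "ay": 0, "az": 0},
  {"dx": -0.005, "dy": -0.006, "dz": 0.055, "ax": 0, "ay": 0, "az": 0},
  {"dx": -0.005, "dy": -0.006, "dz": 0.065, "ax": 0, "ay": 0, "az": 0},
  {"dx": -0.005, "dy": -0.006, "dz": 0.07, "ax": 0, "ay": 0, "az": 0},
  {"dx": -0.005, "dy": -0.006, "dz": 0.07, "ax": 0, "ay": 0, "az": 0},
])

```text
t: 6.92
ee_pos: [569.2, -1.9, 53.9]
orientation: [1.0, 0.003, -0.0, -0.0]
contact_force: [-0.5, 0.3, -1.6]
gripper_width: 0.275
grasp_force: 59.5
```

Call:
step_arm([
  {"dx": 0, "dy": 0, "dz": 0.006, "ax": 0, "ay": 0, "az": 0},
  {"dx": 0, "dy": 0, "dz": 0.012, "ax": 0, "ay": 0, "az": 0},
  {"dx": 0, "dy": 0, "dz": 0.012, "ax": 0, "ay": 0, "az": 0},
])

```text
t: 7.3
ee_pos: [569.4, -1.8, 52.9]
orientation: [1.0, 0.003, 0.0, -0.0]
contact_force: [-2.4, -0.0, 6.2]
gripper_width: 0.273
grasp_force: 60.7
```

Call:
step_arm([
  {"dx": 0, "dy": 0, "dz": 0, "ax": 0, "ay": 0, "az": 0},
  {"dx": 0, "dy": 0, "dz": 0, "ax": 0, "ay": 0, "az": 0},
  {"dx": 0, "dy": 0, "dz": -0.05, "ax": 0, "ay": 0, "az": 0},
  {"dx": 0, "dy": 0, "dz": -0.3, "ax": 0, "ay": 0, "az": 0},
  {"dx": 0, "dy": 0, "dz": -0.6, "ax": 0, "ay": 0, "az": 0},
  {"dx": 0, "dy": 0, "dz": -0.87, "ax": 0, "ay": 0, "az": 0},
  {"dx": 0.2, "dy": 0, "dz": -0.87, "ax": 0, "ay": 0, "az": 0},
  {"dx": 0.4, "dy": 0, "dz": -0.87, "ax": 0, "ay": 0, "az": 0},
  {"dx": 0.56, "dy": 0, "dz": -0.87, "ax": 0, "ay": 0, "az": 0},
  {"dx": 0.56, "dy": 0, "dz": -0.87, "ax": 0, "ay": 0, "az": 0},
], gripper=0.7)

```text
t: 8.55
ee_pos: [682.5, -1.2, 225.1]
orientation: [1.0, 0.003, 0.0, -0.0]
contact_force: [-0.8, -0.9, -0.0]
gripper_width: 0.702
grasp_force: 0.0
```

```bash
python3 - <<'E'
from h import *
S=cap("scene");ob();np.save("s3.npy",S,allow_pickle=True)
a=cv2.convertScaleAbs(S["img"][80:230,275:385,::-1],alpha=1.5)
cv2.imwrite("pics/e.png",cv2.resize(a,None,fx=4,fy=4,interpolation=cv2.INTER_CUBIC))
X=np.array([[534,-3.8,36],[602,-3.8,36],[568,-3.8,58],[534,-3.8,42]]);print(((proj(S,X)-[275,80]+.5)*4).round(0).tolist())
W=cloud(S);m=(W[...,2]>31)&(W[...,2]<50)&(W[...,0]>515)&(W[...,0]<560)&(abs(W[...,1]+3)<14);print(m.sum(),np.median(W[m],0).round(1))
E
```

```text
8.6 [681.2  -1.2 225.3] yaw 0.29 F [ 0.1  0.2 -0.5] w 0.702 0.0 cmd [ 5.68e+02 -3.50e+00  1.10e+02  3.00e-01] tilt [-0.0004 -0.0001]
[[156.0, 524.0], [247.0, 472.0], [204.0, 464.0], [156.0, 515.0]]
180 [545.9  -5.3  34.7]
```

View pics/e.png

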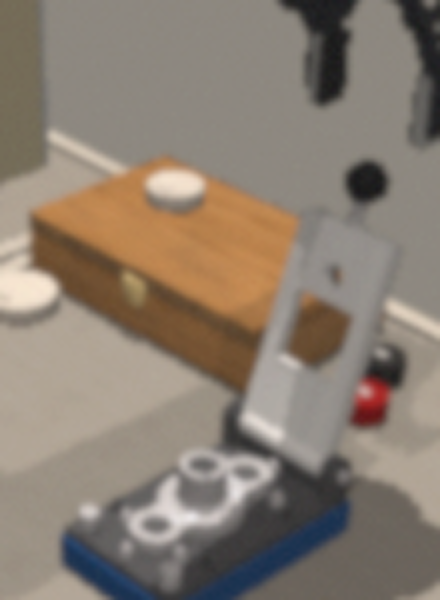

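The flange is seated in the nest: its holes at (155,525) and (245,472) and its hub at (204,464) match the prediction. The gripper is above the knob at (367,181). Next I grasp the knob.

Call:
step_arm([
  {"dx": 0, "dy": 0, "dz": 0.12, "ax": 0, "ay": 0, "az": 0},
  {"dx": 0, "dy": 0, "dz": 0.22, "ax": 0, "ay": 0, "az": 0},
  {"dx": 0, "dy": 0, "dz": 0.22, "ax": 0, "ay": 0, "az": 0},
])

```text
t: 8.98
ee_pos: [679.0, -1.4, 180.2]
orientation: [1.0, 0.003, -0.002, 0.0]
contact_force: [-0.3, 0.3, 0.2]
gripper_width: 0.702
grasp_force: 0.0
```

Call:
step_arm([
  {"dx": 0, "dy": 0, "dz": 0, "ax": 0, "ay": 0, "az": 0},
  {"dx": 0, "dy": 0, "dz": 0, "ax": 0, "ay": 0, "az": 0},
  {"dx": 0, "dy": 0, "dz": 0, "ax": 0, "ay": 0, "az": 0},
  {"dx": 0, "dy": 0, "dz": 0, "ax": 0, "ay": 0, "az": 0},
], gripper=0.0, grip_force=40)

```text
t: 9.48
ee_pos: [682.3, -3.0, 183.2]
orientation: [1.0, 0.002, 0.002, 0.001]
contact_force: [0.0, -4.0, 5.1]
gripper_width: 0.251
grasp_force: 39.1
```

```bash
python3 - <<'E'
from h import *
ob()
o=arm.get_obs()["ee_pos"]
# hinge in robot frame; arc from measured knob
hx,hz=568.3+64+0.8,42.5
k=np.array([o[0],o[2]+5]); th0=np.arctan2(k[1]-hz,-(k[0]-hx)); print("theta",th0,"r",np.hypot(*(k-[hx,hz])))
for th in np.r_[np.linspace(th0,0,14)]:
    x=hx-149.5*np.cos(th);z=hz+149.5*np.sin(th)-5
    print(round(th,2),"dx,dz",round((x-o[0])/200,3),round(-(z-o[2])/200,3))
E
```

```text
9.47 [682.3  -3.  183.2] yaw 0.23 F [ 0.  -4.   5.1] w 0.251 39.1 cmd [ 5.68e+02 -3.50e+00  1.10e+02  3.00e-01] tilt [0.0018 0.0011]
theta 1.896620342707693 r 153.79111587018798
1.9 dx,dz -0.007 0.02
1.75 dx,dz -0.112 -0.007
1.6 dx,dz -0.221 -0.019
1.46 dx,dz -0.33 -0.014
1.31 dx,dz -0.437 0.006
1.17 dx,dz -0.54 0.041
1.02 dx,dz -0.637 0.091
0.88 dx,dz -0.725 0.155
0.73 dx,dz -0.803 0.23
0.58 dx,dz -0.87 0.317
0.44 dx,dz -0.923 0.412
0.29 dx,dz -0.962 0.513
0.15 dx,dz -0.986 0.62
0.0 dx,dz -0.994 0.728
```

Call:
step_arm([
  {"dx": -0.05, "dy": 0, "dz": -0.005, "ax": 0, "ay": 0, "az": 0},
  {"dx": -0.108, "dy": 0, "dz": -0.017, "ax": 0, "ay": 0, "az": 0},
  {"dx": -0.217, "dy": 0, "dz": -0.029, "ax": 0, "ay": 0, "az": 0},
  {"dx": -0.326, "dy": 0, "dz": -0.024, "ax": 0, "ay": 0, "az": 0},
  {"dx": -0.433, "dy": 0, "dz": -0.004, "ax": 0, "ay": 0, "az": 0},
  {"dx": -0.536, "dy": 0, "dz": 0.031, "ax": 0, "ay": 0, "az": 0},
  {"dx": -0.633, "dy": 0, "dz": 0.081, "ax": 0, "ay": 0, "az": 0},
  {"dx": -0.721, "dy": 0, "dz": 0.145, "ax": 0, "ay": 0, "az": 0},
  {"dx": -0.799, "dy": 0, "dz": 0.22, "ax": 0, "ay": 0, "az": 0},
  {"dx": -0.799, "dy": 0, "dz": 0.22, "ax": 0, "ay": 0, "az": 0},
])

```text
t: 10.72
ee_pos: [519.3, -3.3, 136.6]
orientation: [1.0, 0.001, -0.002, 0.001]
contact_force: [-2.7, -4.3, -0.1]
gripper_width: 0.251
grasp_force: 43.3
```

```bash
python3 - <<'E'
from h import *
ob()
E
```

```text
10.72 [519.3  -3.3 136.6] yaw 0.16 F [-2.7 -4.3 -0.1] w 0.251 43.3 cmd [ 5.68e+02 -3.50e+00  1.10e+02  3.00e-01] tilt [-0.0023  0.0006]
```

Call:
step_arm([
  {"dx": -0.067, "dy": 0, "dz": 0.087, "ax": 0, "ay": 0, "az": 0},
  {"dx": -0.12, "dy": 0, "dz": 0.182, "ax": 0, "ay": 0, "az": 0},
  {"dx": -0.159, "dy": 0, "dz": 0.283, "ax": 0, "ay": 0, "az": 0},
  {"dx": -0.183, "dy": 0, "dz": 0.39, "ax": 0, "ay": 0, "az": 0},
  {"dx": -0.191, "dy": 0, "dz": 0.45, "ax": 0, "ay": 0, "az": 0},
  {"dx": -0.191, "dy": 0, "dz": 0.49, "ax": 0, "ay": 0, "az": 0},
  {"dx": -0.191, "dy": 0, "dz": 0.505, "ax": 0, "ay": 0, "az": 0},
  {"dx": -0.191, "dy": 0, "dz": 0.505, "ax": 0, "ay": 0, "az": 0},
])

```text
t: 11.72
ee_pos: [482.6, -3.4, 36.1]
orientation: [1.0, 0.001, -0.002, 0.001]
contact_force: [-1.6, -5.6, -1.7]
gripper_width: 0.253
grasp_force: 44.5
```

Call:
step_arm([
  {"dx": 0, "dy": 0, "dz": 0.015, "ax": 0, "ay": 0, "az": 0},
  {"dx": 0, "dy": 0, "dz": 0.03, "ax": 0, "ay": 0, "az": 0},
  {"dx": 0, "dy": 0, "dz": 0.03, "ax": 0, "ay": 0, "az": 0},
])

```text
t: 12.1
ee_pos: [482.9, -3.4, 32.8]
orientation: [1.0, 0.001, -0.001, 0.001]
contact_force: [-5.9, -5.3, 22.4]
gripper_width: 0.253
grasp_force: 46.1
```

Call:
step_arm([
  {"dx": 0, "dy": 0, "dz": -0.012, "ax": 0, "ay": 0, "az": 0},
  {"dx": 0, "dy": 0, "dz": -0.012, "ax": 0, "ay": 0, "az": 0},
  {"dx": 0, "dy": 0, "dz": -0.012, "ax": 0, "ay": 0, "az": 0},
  {"dx": 0, "dy": 0, "dz": -0.1, "ax": 0, "ay": 0, "az": 0},
  {"dx": 0, "dy": 0, "dz": -0.35, "ax": 0, "ay": 0, "az": 0},
  {"dx": 0, "dy": 0, "dz": -0.6, "ax": 0, "ay": 0, "az": 0},
  {"dx": 0.04, "dy": 0.3, "dz": -0.6, "ax": 0, "ay": 0, "az": -0.012},
  {"dx": 0.06, "dy": 0.6, "dz": -0.6, "ax": 0, "ay": 0, "az": -0.025},
  {"dx": 0.08, "dy": 0.9, "dz": -0.6, "ax": 0, "ay": 0, "az": -0.049},
  {"dx": 0.08, "dy": 0.9, "dz": -0.6, "ax": 0, "ay": 0, "az": -0.049},
], gripper=0.5)

```text
t: 13.35
ee_pos: [498.9, -189.9, 149.9]
orientation: [0.989, 0.15, -0.001, 0.002]
contact_force: [-0.4, 0.8, 0.1]
gripper_width: 0.502
grasp_force: 0.0
```

```bash
python3 - <<'E'
from h import *
ob();T=cap("top");S=cap("scene");np.save("t4.npy",T,allow_pickle=True);np.save("s4.npy",S,allow_pickle=True);ob()
a=cv2.convertScaleAbs(T["img"][170:270,300:430,::-1],alpha=1.5);a=cv2.resize(a,None,fx=3.6,fy=3.6,interpolation=cv2.INTER_CUBIC)
b=cv2.convertScaleAbs(S["img"][140:240,275:363,::-1],alpha=1.5);b=cv2.resize(b,None,fx=3.6,fy=3.6,interpolation=cv2.INTER_CUBIC)
cv2.imwrite("pics/f.png",np.hstack([a,b]))
for n,X in(("hole",[534.2,-3.8,51.5]),("knob",[482.7,-3.8,42.5]),("hubtop",[568.2,-3.8,58])):
    print(n,((proj(T,X)-[300,170]+.5)*3.6).round(0),((proj(S,X)-[275,140]+.5)*3.6+[468,0]).round(0))
Ws=cloud(S)
for x,y in((545,-25),(545,20),(520,-25),(590,-28),(590,20)):
    u,v=np.round(proj(S,[x,y,47.5])[0]).astype(int);print(x,y,Ws[v,u].round(1))
E
```

```text
13.35 [ 498.9 -189.9  149.9] yaw 17.24 F [-0.4  0.8  0.1] w 0.502 0.0 cmd [ 5.68e+02 -3.50e+00  1.10e+02  3.00e-01] tilt [-0.0006  0.0016]
13.45 [ 499.7 -182.5  149.9] yaw 17.78 F [-0.1 -0.4 -0.6] w 0.502 0.0 cmd [ 5.68e+02 -3.50e+00  1.10e+02  3.00e-01] tilt [-0.0004 -0.0008]
hole [[ 78. 168.]] [[609. 234.]]
knob [[ 77. 241.]] [[541. 284.]]
hubtop [[ 79. 120.]] [[652. 202.]]
545 -25 [547.  -24.4  45.2]
545 20 [546.8  21.   45.6]
520 -25 [521.5 -24.4  45.7]
590 -28 [589.8 -28.6  46.7]
590 20 [591.5  21.1  45.1]
```

View pics/f.png

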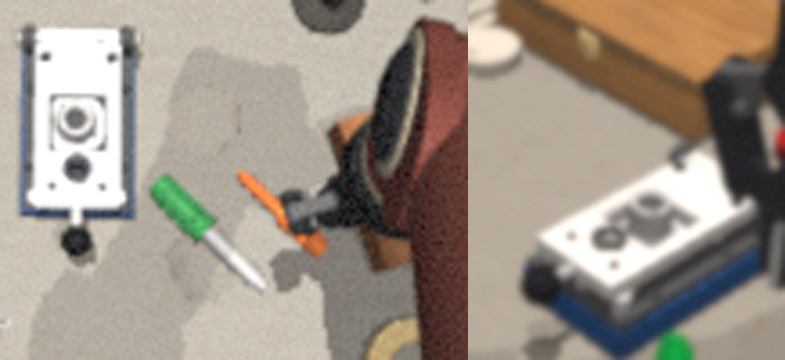

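The leaf lies flat and closed, with its bush hole at (77,168) in the top part and (609,236) in the scene part. Both are where predicted. Next is the go pin in the stand.

```bash
python3 - <<'E'
from h import *
ob()
T=np.load("top0.npy",allow_pickle=True).item();S=np.load("scene0.npy",allow_pickle=True).item()
from scipy.optimize import least_squares
def cen(c,uv,r):
    hsv=cv2.cvtColor(c["img"],cv2.COLOR_RGB2HSV);u,v=map(int,uv);m=np.zeros(hsv.shape[:2],bool)
    m[v-r:v+r,u-r:u+r]=True
    m&=(hsv[...,0]>45)&(hsv[...,0]<85)&(hsv[...,1]>110)
    ys,xs=np.nonzero(m);return np.array([xs.mean(),ys.mean()]),m.sum(),xs.min(),xs.max(),ys.min(),ys.max()
for n,c,uv in(("T",T,tc(703,328)),("S",S,sc(468,488))):
    r=cen(c,uv,16);print(n,r, "@z70",ray(c,r[0],70).round(1),"@z85",ray(c,r[0],85).round(1))
setp((499.7,-183.5,150,17.5));pl((499.6,-238.6,150,17.5),(499.6,-238.6,70,17.5))
E
```

```text
13.45 [ 499.7 -182.5  149.9] yaw 17.78 F [-0.1 -0.4 -0.6] w 0.502 0.0 cmd [ 5.68e+02 -3.50e+00  1.10e+02  3.00e-01] tilt [-0.0004 -0.0008]
T (array([412.71428571, 231.78571429]), np.int64(14), np.int64(411), np.int64(415), np.int64(229), np.int64(234)) @z70 [ 495.2 -236.2   70. ] @z85 [ 493.5 -232.8   85. ]
S (array([395.42666667, 273.13333333]), np.int64(150), np.int64(391), np.int64(401), np.int64(264), np.int64(282)) @z70 [ 491.9 -242.9   70. ] @z85 [ 479.2 -250.1   85. ]
(499.6, -238.6, 150, 17.5) dx,dy,dz [-0.083, 0.263, -0.0] az -0.0 rows 1
(499.6, -238.6, 70, 17.5) dx,dy,dz [-0.0, -0.0, 0.4] az -0.0 rows 2
```

Call:
step_arm([
  {"dx": -0.04, "dy": 0.13, "dz": 0, "ax": 0, "ay": 0, "az": 0},
  {"dx": -0.083, "dy": 0.263, "dz": 0, "ax": 0, "ay": 0, "az": 0},
  {"dx": -0.083, "dy": 0.263, "dz": 0, "ax": 0, "ay": 0, "az": 0},
  {"dx": -0.083, "dy": 0.263, "dz": 0, "ax": 0, "ay": 0, "az": 0},
])

```text
t: 13.95
ee_pos: [500.9, -234.4, 150.3]
orientation: [0.988, 0.158, -0.0, -0.001]
contact_force: [-0.7, 0.5, 0.4]
gripper_width: 0.503
grasp_force: 0.0
```

```bash
python3 - <<'E'
from h import *
ob();T=cap("top");ob()
E
```

```text
13.95 [ 500.9 -234.4  150.3] yaw 18.12 F [-0.7  0.5  0.4] w 0.503 0.0 cmd [ 499.7 -183.5  150.    17.5] tilt [-0.0001 -0.0011]
14.0 [ 501.  -234.4  150.4] yaw 18.15 F [ 0.  -0.8 -0.9] w 0.5 0.0 cmd [ 499.7 -183.5  150.    17.5] tilt [ 0.    -0.001]
```

Call:
step_arm([
  {"dx": -0.013, "dy": 0.018, "dz": 0.1, "ax": 0, "ay": 0, "az": 0},
  {"dx": -0.013, "dy": 0.018, "dz": 0.25, "ax": 0, "ay": 0, "az": 0},
  {"dx": -0.013, "dy": 0.018, "dz": 0.36, "ax": 0, "ay": 0, "az": 0},
  {"dx": -0.013, "dy": 0.018, "dz": 0.4, "ax": 0, "ay": 0, "az": 0},
  {"dx": -0.013, "dy": 0.018, "dz": 0.4, "ax": 0, "ay": 0, "az": 0},
])

```text
t: 14.62
ee_pos: [499.4, -240.5, 70.5]
orientation: [0.988, 0.157, -0.0, -0.0]
contact_force: [0.4, -1.0, -0.1]
gripper_width: 0.499
grasp_force: 0.0
```

Call:
step_arm([
  {"dx": 0, "dy": 0, "dz": 0, "ax": 0, "ay": 0, "az": 0},
  {"dx": 0, "dy": 0, "dz": 0, "ax": 0, "ay": 0, "az": 0},
  {"dx": 0, "dy": 0, "dz": 0, "ax": 0, "ay": 0, "az": 0},
  {"dx": 0, "dy": 0, "dz": 0, "ax": 0, "ay": 0, "az": 0},
  {"dx": 0, "dy": 0, "dz": 0, "ax": 0, "ay": 0, "az": 0},
], gripper=0.0, grip_force=40)

```text
t: 15.25
ee_pos: [499.5, -240.7, 71.6]
orientation: [0.988, 0.156, 0.001, -0.0]
contact_force: [-1.1, 3.9, 6.6]
gripper_width: 0.169
grasp_force: 39.2
```

Call:
step_arm([
  {"dx": 0, "dy": 0, "dz": -0.05, "ax": 0, "ay": 0, "az": 0},
  {"dx": 0, "dy": 0, "dz": -0.2, "ax": 0, "ay": 0, "az": 0},
  {"dx": 0, "dy": 0, "dz": -0.4, "ax": 0, "ay": 0, "az": 0},
  {"dx": 0, "dy": 0, "dz": -0.4, "ax": 0, "ay": 0, "az": 0},
])

```text
t: 15.75
ee_pos: [501.4, -243.4, 154.1]
orientation: [0.988, 0.155, 0.004, 0.003]
contact_force: [-0.4, 0.2, -1.1]
gripper_width: 0.172
grasp_force: 39.1
```

```bash
python3 - <<'E'
from h import *
ob();o=arm.get_obs()["ee_pos"];setp((499.4,-240.6,o[2],17.9));pl((519.0,-110,150,9),(535.3,-2.5,128,0))
E
```

```text
15.75 [ 501.4 -243.4  154.1] yaw 17.88 F [-0.4  0.2 -1.1] w 0.172 39.1 cmd [ 499.7 -183.5  150.    17.5] tilt [0.0035 0.0027]
(519.0, -110, 150, 9) dx,dy,dz [0.294, -0.591, 0.021] az 0.0247 rows 3
(535.3, -2.5, 128, 0) dx,dy,dz [0.165, -0.518, 0.11] az 0.025 rows 2
```

Call:
step_arm([
  {"dx": 0.1, "dy": -0.2, "dz": 0, "ax": 0, "ay": 0, "az": 0.008},
  {"dx": 0.2, "dy": -0.4, "dz": 0, "ax": 0, "ay": 0, "az": 0.016},
  {"dx": 0.294, "dy": -0.591, "dz": 0, "ax": 0, "ay": 0, "az": 0.025},
  {"dx": 0.294, "dy": -0.591, "dz": 0, "ax": 0, "ay": 0, "az": 0.025},
])

```text
t: 16.25
ee_pos: [519.1, -106.2, 150.0]
orientation: [0.997, 0.082, -0.0, -0.001]
contact_force: [0.2, 0.2, 0.1]
gripper_width: 0.172
grasp_force: 39.2
```

Call:
step_arm([
  {"dx": 0.08, "dy": -0.26, "dz": 0.05, "ax": 0, "ay": 0, "az": 0.012},
  {"dx": 0.165, "dy": -0.518, "dz": 0.1, "ax": 0, "ay": 0, "az": 0.025},
  {"dx": 0.165, "dy": -0.518, "dz": 0.11, "ax": 0, "ay": 0, "az": 0.025},
  {"dx": 0.165, "dy": -0.518, "dz": 0.11, "ax": 0, "ay": 0, "az": 0.025},
  {"dx": 0.165, "dy": -0.518, "dz": 0.11, "ax": 0, "ay": 0, "az": 0.025},
])

```text
t: 16.88
ee_pos: [535.1, -6.3, 128.5]
orientation: [1.0, -0.002, -0.0, 0.001]
contact_force: [0.2, 0.7, -0.5]
gripper_width: 0.174
grasp_force: 39.2
```

```bash
python3 - <<'E'
from h import *
ob();S=cap("scene");np.save("s5.npy",S,allow_pickle=True);ob()
S4=np.load("s4.npy",allow_pickle=True).item()
hsv=cv2.cvtColor(S["img"],cv2.COLOR_RGB2HSV)
m=((hsv[...,0]>45)&(hsv[...,0]<85)&(hsv[...,1]>100));m[:130]=0;m[230:]=0;m[:,:290]=0;m[:,375:]=0
n,l,st,ce=cv2.connectedComponentsWithStats(m.astype(np.uint8));print([(s.tolist(),c.round(1).tolist()) for s,c in zip(st[1:],ce[1:]) if s[4]>8])
# expected: axis of pin over the bush centre
for z in(51.5,60,80,108,128,148):print(z,proj(S,[534.2,-3.9,z]).round(1))
d=cv2.absdiff(S["img"],S4["img"]).max(-1)
for v in range(184,212,1): print(v,"".join("#" if x>60 else "+" if x>25 else "." for x in d[v,290:345]), S["img"][v,300:330].mean(-1).astype(int).tolist() if v%3==0 else "")
E
```

```text
16.88 [535.1  -6.3 128.5] yaw -0.27 F [ 0.2  0.7 -0.5] w 0.174 39.2 cmd [ 499.4 -240.6  154.1   17.9] tilt [-0.0001  0.0008]
16.93 [535.2  -6.1 128.6] yaw -0.28 F [ 0.3 -0.6 -0.5] w 0.169 39.2 cmd [ 499.4 -240.6  154.1   17.9] tilt [0.0001 0.0006]
[([311, 167, 5, 19, 69], [312.7, 176.0])]
51.5 [[313.7 204.5]]
60 [[313.8 201.2]]
80 [[314.  193.3]]
108 [[314.3 181.9]]
128 [[314.5 173.4]]
148 [[314.8 164.6]]
184 .....................+######+++.................++....+ 
185 .....................+######++..................++++... 
186 .....................++####++..................+++++... [111, 111, 111, 110, 110, 110, 110, 109, 106, 104, 98, 88, 73, 62, 58, 58, 62, 73, 87, 94, 97, 97, 97, 97, 98, 98, 102, 110, 120, 129]
187 .....................+++++++............+.....+++++.+.. 
188 ......................++++++..........+++++..+++++++... 
189 .....................+++++++.......+++++++++++++++++... [111, 111, 110, 109, 108, 105, 101, 97, 97, 97, 96, 90, 79, 71, 71, 72, 75, 84, 94, 98, 100, 104, 109, 118, 127, 136, 142, 146, 148, 149]
190 .....................+++++++.......+++++++++++++++
[... 1493 characters left out ...]
, 70, 71]
205 .......++####++####++.......++++...........+++......... 
206 .........++##++####++......+++#+++........+++.......... 
207 ..........++#######++......++####+++++++++++........... [147, 124, 104, 97, 97, 100, 103, 102, 94, 74, 57, 51, 57, 64, 66, 63, 56, 53, 64, 82, 91, 91, 87, 85, 82, 81, 81, 81, 87, 104]
208 ...........+########++++...++#####+++####++............ 
209 ...........+#########+++++++#############++............ 
210 ...........+############################++............. [104, 103, 100, 102, 102, 102, 103, 103, 103, 101, 98, 95, 93, 94, 93, 92, 94, 97, 100, 102, 103, 102, 102, 102, 102, 101, 99, 95, 90, 85]
211 ...........++#########################+++..............
```

```bash
python3 - <<'E'
from h import *
S=np.load("s5.npy",allow_pickle=True).item();S4=np.load("s4.npy",allow_pickle=True).item();S0=np.load("scene0.npy",allow_pickle=True).item()
def bias(S,pts):
    r=[]
    for X in pts:
        u,v=np.round(proj(S,X)[0]).astype(int); ex=ray(S,(u,v),X[2]); d=(np.array(S["R"])@ex+np.array(S["t"]))[2]; z=S["z_map"][v,u]
        if z>0:r.append(z-d)
    return np.median(r),np.std(r),len(r)
leaf=[(x,y,47.5) for x in np.arange(518,620,3) for y in (-31,-28,-25,18,21,24) ]
print("bias leaf S4",bias(S4,leaf),"S5",bias(S,[p for p in leaf if p[0]>590 or p[1]<-20]))
f=np.array(S["R"])[2];h=f[:2]/np.hypot(*f[:2])
b=bias(S4,leaf)[0]
def axis(S,rows,cols,rad,b,nom):
    out=[]
    for v in rows:
        for u in cols:
            z=S["z_map"][v,u]
            if z<=0: continue
            z-=b; K=np.array(S["camera_matrix"]);P=np.array([(u-K[0,2])/K[0,0]*z,(v-K[1,2])/K[1,1]*z,z]);W=np.array(S["R"]).T@(P-S["t"])
            out.append(np.r_[W[:2]+h*rad*.93,W[2]])
    o=np.array(out);print(nom,len(o),np.median(o,0).round(1),o.std(0).round(1))
axis(S,range(185,197),range(313,317),5,b,"shank")
axis(S,range(168,184),range(312,315),8.5,b,"handle")
# reference: go pin in stand (green handle) with same method, stand-cap pos (498.4,-239.6)
axis(S0,range(266,281),range(394,398),8.5,b,"go in stand")
print(S["z_map"][180:204:2,309:320].round(0))
ob()
E
```

```text
bias leaf S4 (np.float64(2.2125378342632303), np.float64(16.75173050594145), 203) S5 (np.float64(1.9616391245613158), np.float64(5.352428146328728), 129)
shank 46 [530.6  -8.   94.7] [2.3 1.9 9.2]
handle 48 [529.5  -4.5 130.4] [ 1.2  1.8 10.3]
go in stand 59 [ 493.6 -239.1   74.9] [1.5 1.9 9.6]
[[996. 995. 788. 781. 782. 778. 775. 772. 770. 774. 770.]
 [989. 989. 789. 787. 783. 781. 778. 775. 772. 778. 774.]
 [981. 982. 788. 786. 784. 786. 785. 786. 775. 779. 980.]
 [975. 976. 974. 799. 789. 788. 788. 790. 976. 975. 974.]
 [968. 967. 968. 799. 797. 794. 797. 796. 970. 968. 966.]
 [962. 961. 960. 800. 799. 797. 798. 797. 962. 961. 961.]
 [957. 954. 956. 806. 800. 805. 800. 804. 953. 955. 874.]
 [948. 947. 949. 807. 804. 801. 804. 807. 867. 868. 865.]
 [941. 943. 863. 811. 808. 805. 809. 808. 862. 863. 865.]
 [856. 858. 857. 813. 810. 808. 811. 811. 863. 866. 869.]
 [850. 850. 852. 850. 814. 813. 814. 865. 865. 870. 853.]
 [843. 842. 845. 843. 819. 818. 868. 865. 862. 863. 858.]]
16.93 [535.2  -6.1 128.6] yaw -0.28 F [ 0.3 -0.6 -0.5] w 0.169 39.2 cmd [ 499.4 -240.6  154.1   17.9] tilt [0.0001 0.0006]
```

Call:
step_arm([
  {"dx": 0.008, "dy": -0.01, "dz": 0, "ax": 0, "ay": 0, "az": 0},
  {"dx": 0.008, "dy": -0.01, "dz": 0.02, "ax": 0, "ay": 0, "az": 0},
  {"dx": 0.008, "dy": -0.01, "dz": 0.04, "ax": 0, "ay": 0, "az": 0},
  {"dx": 0.008, "dy": -0.01, "dz": 0.055, "ax": 0, "ay": 0, "az": 0},
  {"dx": 0.008, "dy": -0.01, "dz": 0.07, "ax": 0, "ay": 0, "az": 0},
  {"dx": 0.008, "dy": -0.01, "dz": 0.07, "ax": 0, "ay": 0, "az": 0},
])

```text
t: 17.68
ee_pos: [536.6, -1.5, 114.2]
orientation: [1.0, -0.001, -0.0, -0.0]
contact_force: [-0.7, -0.0, -0.5]
gripper_width: 0.172
grasp_force: 39.3
```

```bash
python3 - <<'E'
from h import *
S=cap("scene");ob();np.save("s6.npy",S,allow_pickle=True)
print("cols",range(307,322));
for v in range(182,212,2):print(v,S["z_map"][v,307:322].round(0).astype(int).tolist())
for z in (47.5,51.5,80,94): print(z,proj(S,[534.2,-3.9,z]).round(1))
E
```

```text
17.73 [536.8  -1.5 114.4] yaw -0.06 F [-0.1  0.2 -1.3] w 0.175 39.3 cmd [ 499.4 -240.6  154.1   17.9] tilt [-0.0001 -0.    ]
cols range(307, 322)
182 [800, 795, 801, 793, 790, 789, 787, 783, 780, 781, 781, 777, 778, 776, 777]
184 [983, 981, 803, 797, 792, 792, 791, 786, 782, 782, 784, 781, 780, 777, 782]
186 [973, 974, 977, 799, 796, 794, 795, 788, 786, 783, 789, 784, 782, 783, 789]
188 [968, 969, 970, 800, 797, 797, 795, 797, 790, 787, 792, 792, 970, 966, 971]
190 [962, 958, 961, 963, 800, 800, 797, 797, 801, 799, 959, 964, 961, 962, 960]
192 [955, 956, 955, 955, 808, 808, 809, 806, 807, 954, 954, 956, 873, 873, 872]
194 [951, 950, 946, 947, 811, 811, 810, 808, 810, 864, 866, 865, 868, 850, 850]
196 [942, 939, 944, 941, 815, 811, 812, 812, 814, 865, 861, 862, 868, 842, 841]
198 [854, 858, 855, 853, 817, 815, 818, 813, 818, 858, 865, 865, 868, 841, 0]
200 [850, 852, 851, 847, 820, 817, 817, 821, 821, 861, 866, 868, 851, 844, 842]
202 [843, 843, 844, 844, 823, 819, 820, 0, 823, 863, 864, 864, 858, 847, 845]
204 [841, 842, 832, 834, 826, 825, 825, 823, 835, 835, 832, 834, 855, 848, 845]
206 [834, 832, 827, 828, 837, 832, 829, 839, 837, 837, 829, 827, 833, 834, 851]
208 [826, 827, 828, 827, 823, 822, 822, 822, 821, 821, 826, 829, 826, 832, 828]
210 [822, 822, 824, 821, 821, 824, 821, 0, 822, 0, 823, 823, 822, 823, 820]
47.5 [[313.7 206.1]]
51.5 [[313.7 204.5]]
80 [[314.  193.3]]
94 [[314.2 187.7]]
```

Call:
step_arm([
  {"dx": 0.008, "dy": 0.003, "dz": 0, "ax": 0, "ay": 0, "az": 0},
  {"dx": 0.008, "dy": 0.003, "dz": 0.01, "ax": 0, "ay": 0, "az": 0},
  {"dx": 0.008, "dy": 0.003, "dz": 0.02, "ax": 0, "ay": 0, "az": 0},
  {"dx": 0.008, "dy": 0.003, "dz": 0.03, "ax": 0, "ay": 0, "az": 0},
  {"dx": 0.008, "dy": 0.003, "dz": 0.03, "ax": 0, "ay": 0, "az": 0},
])

```text
t: 18.35
ee_pos: [537.9, -2.5, 108.2]
orientation: [1.0, -0.001, -0.001, 0.0]
contact_force: [-1.5, -1.8, -1.1]
gripper_width: 0.169
grasp_force: 39.2
```

Call:
step_arm([
  {"dx": 0, "dy": 0, "dz": 0.015, "ax": 0, "ay": 0, "az": 0},
  {"dx": 0, "dy": 0, "dz": 0.03, "ax": 0, "ay": 0, "az": 0},
  {"dx": 0, "dy": 0, "dz": 0.045, "ax": 0, "ay": 0, "az": 0},
  {"dx": 0, "dy": 0, "dz": 0.06, "ax": 0, "ay": 0, "az": 0},
  {"dx": 0, "dy": 0, "dz": 0.06, "ax": 0, "ay": 0, "az": 0},
])

```text
t: 18.98
ee_pos: [538.1, -2.6, 96.1]
orientation: [1.0, -0.001, -0.0, 0.0]
contact_force: [-0.9, -3.2, -1.3]
gripper_width: 0.172
grasp_force: 39.0
```

Call:
step_arm([
  {"dx": 0, "dy": 0.004, "dz": 0.02, "ax": 0, "ay": 0, "az": 0},
  {"dx": 0, "dy": 0.004, "dz": 0.04, "ax": 0, "ay": 0, "az": 0},
  {"dx": 0, "dy": 0.004, "dz": 0.06, "ax": 0, "ay": 0, "az": 0},
  {"dx": 0, "dy": 0.004, "dz": 0.08, "ax": 0, "ay": 0, "az": 0},
  {"dx": 0, "dy": 0.004, "dz": 0.1, "ax": 0, "ay": 0, "az": 0},
  {"dx": 0, "dy": 0.004, "dz": 0.1, "ax": 0, "ay": 0, "az": 0},
])

```text
t: 19.73
ee_pos: [538.2, -2.8, 75.9]
orientation: [1.0, -0.001, -0.0, -0.0]
contact_force: [-0.3, -2.1, -2.0]
gripper_width: 0.176
grasp_force: 39.1
```

Call:
step_arm([
  {"dx": 0, "dy": 0.003, "dz": 0.01, "ax": 0, "ay": 0, "az": 0},
  {"dx": 0, "dy": 0.003, "dz": 0.02, "ax": 0, "ay": 0, "az": 0},
  {"dx": 0, "dy": 0.003, "dz": 0.028, "ax": 0, "ay": 0, "az": 0},
  {"dx": 0, "dy": 0.003, "dz": 0.028, "ax": 0, "ay": 0, "az": 0},
])

```text
t: 20.23
ee_pos: [538.5, -3.2, 72.8]
orientation: [1.0, -0.0, 0.0, -0.0]
contact_force: [-5.5, -0.9, 13.2]
gripper_width: 0.173
grasp_force: 40.8
```

The pin stopped at z 72.8 with 13 N, which is the expected seated height. I'll release it and retreat clear.

Call:
step_arm([
  {"dx": 0, "dy": 0, "dz": 0, "ax": 0, "ay": 0, "az": 0},
  {"dx": 0, "dy": 0, "dz": 0, "ax": 0, "ay": 0, "az": 0},
  {"dx": 0, "dy": 0, "dz": 0, "ax": 0, "ay": 0, "az": 0},
  {"dx": 0, "dy": 0, "dz": -0.1, "ax": 0, "ay": 0, "az": 0},
  {"dx": 0, "dy": 0, "dz": -0.3, "ax": 0, "ay": 0, "az": 0},
  {"dx": 0, "dy": 0, "dz": -0.6, "ax": 0, "ay": 0, "az": 0},
  {"dx": 0, "dy": 0, "dz": -0.8, "ax": 0, "ay": 0, "az": 0},
  {"dx": 0, "dy": 0, "dz": -0.8, "ax": 0, "ay": 0, "az": 0},
], gripper=0.5)

```text
t: 21.22
ee_pos: [540.8, -3.4, 234.4]
orientation: [1.0, -0.001, 0.004, -0.0]
contact_force: [0.3, -0.3, -0.4]
gripper_width: 0.5
grasp_force: 0.0
```

Call:
step_arm([
  {"dx": 0, "dy": -0.3, "dz": 0, "ax": 0, "ay": 0, "az": 0},
  {"dx": 0, "dy": -0.6, "dz": 0, "ax": 0, "ay": 0, "az": 0},
  {"dx": 0, "dy": -0.9, "dz": 0, "ax": 0, "ay": 0, "az": 0},
  {"dx": 0, "dy": -0.9, "dz": 0, "ax": 0, "ay": 0, "az": 0},
  {"dx": 0, "dy": -0.9, "dz": 0, "ax": 0, "ay": 0, "az": 0},
])

```text
t: 21.85
ee_pos: [538.0, 175.9, 229.4]
orientation: [1.0, -0.0, -0.001, 0.001]
contact_force: [-0.6, -0.7, -0.4]
gripper_width: 0.502
grasp_force: 0.0
```

```bash
python3 - <<'E'
from h import *
ob();S=cap("scene");T=cap("top");np.save("s7.npy",S,allow_pickle=True)
for n,c,box in(("S",S,(280,120,380,225)),("T",T,(290,170,360,240))):
    hsv=cv2.cvtColor(c["img"],cv2.COLOR_RGB2HSV);m=(hsv[...,0]>45)&(hsv[...,0]<85)&(hsv[...,1]>100)
    q=np.zeros_like(m);x0,y0,x1,y1=box;q[y0:y1,x0:x1]=m[y0:y1,x0:x1]
    _,l,st,ce=cv2.connectedComponentsWithStats(q.astype(np.uint8));print(n,[(s.tolist(),k.round(1).tolist()) for s,k in zip(st[1:],ce[1:]) if s[4]>5])
    for z in(51.5,71.5,91.5):print(z,proj(c,[534.2,-3.9,z]).round(1))
Ws=cloud(S)
for x,y in((545,-28),(560,-30),(520,-25),(590,-28),(600,20)):
    u,v=np.round(proj(S,[x,y,47.5])[0]).astype(int);print(x,y,Ws[v,u].round(1))
E
```

```text
21.85 [538.  175.9 229.4] yaw -0.04 F [-0.6 -0.7 -0.4] w 0.502 0.0 cmd [ 499.4 -240.6  154.1   17.9] tilt [-0.0012  0.0009]
S [([311, 191, 7, 17, 99], [314.4, 198.7])]
51.5 [[313.7 204.5]]
71.5 [[313.9 196.7]]
91.5 [[314.1 188.7]]
T [([319, 216, 5, 3, 13], [321.0, 216.8]), ([342, 219, 17, 17, 133], [349.8, 227.1])]
51.5 [[321.1 216.2]]
71.5 [[321.2 215. ]]
91.5 [[321.3 213.8]]
545 -28 [547.5 -26.7  46.3]
560 -30 [560.  -28.7  46.2]
520 -25 [520.7 -25.2  46.6]
590 -28 [590.  -28.5  46.6]
600 20 [600.1  20.6  46.7]
```

The green handle spans rows 191–207 in the scene view, as expected with its shoulder on the bush. The leaf is level and the robot is clear.

```bash
python3 -c "
from station import arm
print(arm.hand_in())"
```

```text
the job is handed in; nothing more can be done
None
```

The flange is in the nest hub up, the leaf is fully down and the green go pin is seated on the bush; the red pin was not touched, the job was handed in at about 22 s, and the two loose pins (larger green, orange) fell over on the bench during the first approach, cause not confirmed.

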